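# Fit a heater tube in the moisture analyser

## Task

Fit a heater tube in the moisture analyser: swing its lid wide open, take from the grey rack the tube that is long enough to span both spring clips and press it sideways, roughly centred, until it snaps fully home in both. Then shut the lid completely and press the round test button on the control panel right down. Leave the short tube in the rack and the other things on the bench where they are.

Things in the scene. Friction and masses are not known exactly. Their poses are not given: they have to be found in the camera images.
- analyser: White bench instrument, fixed, 170 mm (x) by 262 mm (y). Origin on the bench under the centre of its heater bay; x to its rear (away from the robot at yaw 0), y to its left, z up. Bay: open box, 150 x 130 mm inside (x, y), black floor 40 mm high, walls 8 mm thick, their top 100 mm high. On the -y side, outside the bay, is the control panel, top 50 mm high.
- clip_seat (a point): Where the fitted tube's centre must be, midway between the clips, 70 mm high in the bay's centre; axes as the analyser's: the fitted tube lies along its x. Push the tube straight down through both clips' lips, about 10 N in all. Between the clips the floor is free, 30 mm below this point.
- clip_near (a point): The steel C spring clip nearer the robot, at x = -42 mm from clip_seat, at the fitted tube's axis. 10 mm wide along x, open to the top: gap of 10 mm between the lips 6 mm above this point, flared lead-in up to 16 mm above it, springs apart sideways. A ceramic saddle stops the tube's underside 7 mm below this point.
- clip_far (a point): The same clip at x = +42 mm from clip_seat.
- lid (a joint): Lid of the heater bay, angle in rad: 0 shut, grows as it opens upward about its rear hinge, 1.8 fully open. It may start shut or ajar. Friction holds it at any angle (about 2 N at the bar to move it).
- lid_bar (a point): Middle of the lid's round steel bar handle, 10 mm thick, 80 mm long along the analyser's y, legs at its ends; 40 mm free between bar and lid edge. Moves with the lid, 207 mm from the hinge axis; when shut, 128 mm in front of the bay's centre and 103 mm high.
- lid_hinge (a point): Middle of the lid's hinge axis, which runs along the analyser's y at the top of the bay's rear wall, 100 mm high, 79 mm behind the bay's centre. Fixed on the analyser, axes as the analyser's.
- test_button (a joint): Travel of the test button in m: 0 up, 0.006 fully down; springs back; about 5 N to press fully.
- test_button_top (a point): Centre of the top face of the round black test button, 28 mm in diameter, on the control panel, 10 mm proud of its 44 mm wide grey collar; pressed straight down.
- rack: Grey plastic rack, fixed, 90 mm (its x) by 150 mm (its y), origin on the bench under its centre. Two grooves along its x at y = -40 and +40 mm; each is a pair of V supports 8 mm wide at x = -28 and +28 mm, so the middle of a tube is free from both sides. A tube's axis lies 45 mm high; base plate top 12 mm high.
- long_tube: The heater tube to fit: steel cylinder with white ends, 14 mm in diameter, 120 mm long, 50 to 100 g. Origin at the centre of the tube, x along its axis. Lies in either groove of the rack.
- short_tube: Heater tube of another instrument, too short for the clips: the same look, 14 mm in diameter, 74 mm long. Origin at its centre, x along its axis. Lies in the other groove.
- jar_a: White jar with green lid, 60 mm wide, 86 mm tall; origin under its centre. Bystander.
- jar_b: Another white jar with green lid, 60 mm wide, 86 mm tall; origin under its centre. Bystander.
- calculator: Black pocket calculator, 130 x 75 x 14 mm; origin under its centre. Bystander.
- sample_pan: Flat steel sample pan, 90 mm wide, 14 mm tall; origin under its centre. Bystander.
- spatula: Steel lab spatula, 170 mm long; lies flat. Bystander.
- check_weight: Steel check weight with a knob, 28 mm wide, 44 mm tall; origin under its centre. Bystander.
- bottle: Brown glass bottle with black cap, 50 mm wide, 120 mm tall; origin under its centre. Bystander.

How it is judged:
By the outcome, as a careful person would: the job done as asked, in the order asked, and still so for the second after the job is handed in, with the robot touching nothing.
It also fails if it takes over 72 s, if anything falls off the work surface, if the arm or the gripper's body presses on something with over 40 N, if the wrist force passes 120 N, or if a joint passes its speed limit or range.

## Robot

A 6-joint arm with a two-finger parallel gripper is mounted at the origin on the work surface. World frame = base frame: x ahead of the robot, y to its left, z up, the work surface at z = 0. Lengths are in m, angles in rad, forces in N, time in s.
With the tool pointing down it reaches from about 0.325 to 0.85 m from the base axis. Payload 4.4 kg.
Tool frame: the origin (TCP) lies midway between the tips of the shut fingers; the grasp point (between the pads) lies 19 mm behind it; z points along the fingers, y is the line along which they close (so a half turn about z gives the same grasp; the last joint's range is limited). The gripper opens to 94 mm and grips with 3 to 60 N. Pads are 16 mm wide; open, the fingers measure 119 mm over their backs; the gripper's body (75 mm by 177 mm) begins 78 mm behind the grasp point.
Start: joints at [0.982, 0.207, 1.542, -0, 1.393, -0.15], TCP at [0.244, 0.521, 0.205] pointing down, gripper open.
Joint ranges: [-2.73, 2.73], [-0.86, 2.22], [0.23, 2.46], [-1.11, 4.25], [0.08, 2.63], [-2.82, 2.82]. Speed limits (rad/s): [2.79, 2.79, 3.14, 3.14, 3.14, 3.14].

## Interface

Orientations are given as a rotation vector (axis times angle).
In Python, from rig import robot gives the robot as it stands.
- The arm moves only by the shell command python3 inch.py FILE [OPENING] [FORCE], which reads ROWS from the file FILE. ROWS is a JSON object whose key "moves" holds a list of rows, 1 to 10 of them, each of 6 numbers: dx, dy, dz in cm, then a rotation vector rx, ry, rz in units of 0.05 rad; each row is the pose to reach, as a shift and turn from the pose commanded when the command began, along the tool's axes at that moment; what a row does not reach only later rows make up. A row lasts 1/10 s, in which the tool goes at most 0.05 m and 0.15 rad, less where a joint would pass 70% of its speed; a pose out of reach is approached as far as the arm can. OPENING is the finger opening in m, set as the command begins (- or left out keeps the last). The fingers move at their own pace and stop on an object; FORCE is the grip in N (left out, the last holds). Time passes only in rows, so rows that do not move let the fingers close. It prints the time, the measured TCP pose, the force, the opening and the grip force at its end. Input that does not fit is refused with a message, and nothing moves.
- robot.get_state(): the state, without advancing time (a new reading comes with each control period).
- robot.grab_frame(name): name is "scene" or "top"; returns (picture, depth): 400x640x3 uint8, blue, green, red; 400x640 float32, m along the optical axis (not along the pixel's ray), 0 where there is no reading.
- robot.camera_params(name): a dict with "fx", "fy", "cx", "cy" (pixels), "cam_to_world" (4x4, takes a point from camera to world coordinates). Camera axes: x right, y up, looking along -z (the intrinsics and any distortion apply to the point x, -y, -z); pixel columns grow to the right and rows downward; lengths in m; the calibration is good to about 2 mm. A picture is of the moment at which its call begins. camera_params takes no time and is no camera call.
- robot.hand_in(): hands the job in; it is judged then, once.
The state is a dict: "t": time; "joint_positions": joint angles; "dq": joint speeds; "tau": joint torques, N m; "tool_pos": TCP position; "eef_rot": TCP orientation; "wrist_force": force on the tool from outside, world axes, zero at the start; "torque": the same for the moment, N m; "width": finger opening in m; "finger_force": force on a finger pad.
Only numpy, scipy, OpenCV 4.12 (cv2) and the standard library are available. Lean on these libraries where they do the work, as an engineer would, in place of code of your own. Each camera call takes 0.05 s, during which the arm holds its last target. There are 200 camera calls.

## Working session

There is one attempt and no reset: what is moved stays moved. The work goes in short steps, Python scripts to look and compute and a shell command to move; the robot and the scene stay as the last step left them, time stands still between calls to the robot, and variables do not carry over. Pictures are saved under pics/ and viewed, at most 10 in all, crops included, and the job is handed in when it is done.

```bash
ls; mkdir -p pics
python3 - <<'E'
from rig import robot
import cv2,numpy as np
for n in("scene","top"):
    p,d=robot.grab_frame(n); cv2.imwrite(f"pics/{n}0.png",p); np.savez(f"pics/{n}0.npz",p=p,d=d,**robot.camera_params(n))
    c=robot.camera_params(n); print(n,{k:np.round(v,3) for k,v in c.items() if k!='name'})
print(robot.get_state())
E
```

```text
inch.py
pics
rig.py
scene {'fx': np.float64(397.042), 'fy': np.float64(397.042), 'cx': np.float64(317.201), 'cy': np.float64(202.44), 'cam_to_world': array([[-0.879, -0.29 ,  0.378,  0.912],
       [ 0.476, -0.543,  0.692,  0.662],
       [ 0.005,  0.788,  0.615,  0.711],
       [ 0.   ,  0.   ,  0.   ,  1.   ]])}
top {'fx': np.float64(510.519), 'fy': np.float64(510.519), 'cx': np.float64(327.662), 'cy': np.float64(202.524), 'cam_to_world': array([[ 1.800e-02,  9.780e-01, -2.080e-01,  2.740e-01],
       [-1.000e+00,  1.800e-02, -3.000e-03, -4.400e-02],
       [ 1.000e-03,  2.080e-01,  9.780e-01,  1.332e+00],
       [ 0.000e+00,  0.000e+00,  0.000e+00,  1.000e+00]])}
{'t': 0.1, 'joint_positions': array([ 9.81473114e-01,  2.07322669e-01,  1.54277604e+00, -2.57022146e-05,
        1.39346189e+00, -1.50510245e-01]), 'dq': array([-0.00087949, -0.0007243 , -0.00213827, -0.0015013 , -0.00151449,
        0.00059748]), 'tau': array([-2.29943516e-04, -3.71865964e+01, -2.82292306e+01,  6.99206069e-02,
        3.11276398e-02, -3.88927606e-05]), 'tool_pos': array([0.24392633, 0.51992124, 0.2044304 ]), 'eef_rot': array([-6.83611815e-01, -3.06560747e+00,  2.89587082e-03]), 'wrist_force': array([-0.17647833, -0.20520827,  0.60198782]), 'torque': array([ 0.06421455, -0.01077255, -0.03727842]), 'finger_force': 0.0, 'width': 0.09399985505168434}
```

View pics/scene0.png

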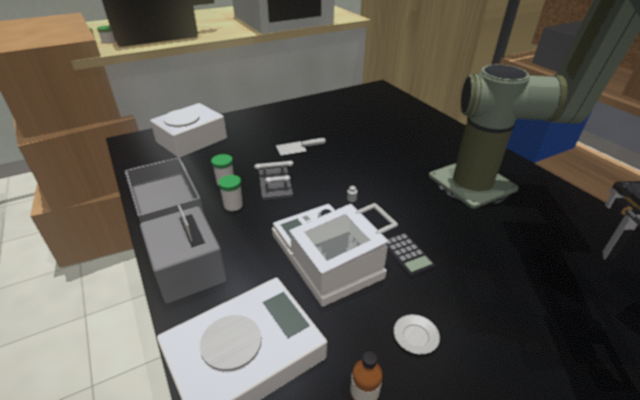

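View pics/top0.png

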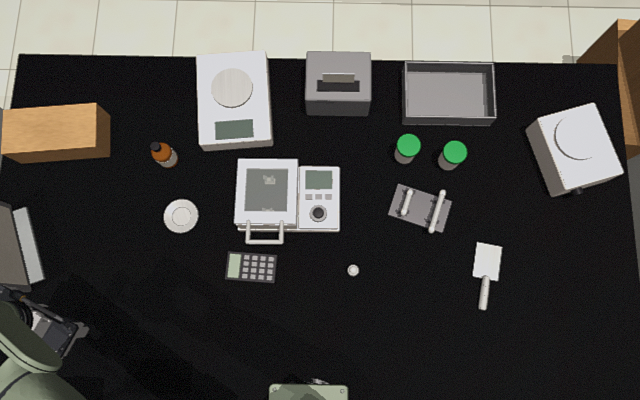

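The scene shows the analyser (bay around 335,245) with the bar at about (378,215). The rack is at (275,180), with the jars behind it. In the top view the analyser bay is at (267,190), the bar at (264,238), the button at (318,213), and the rack at (420,208) with the long tube on the right at (437,210).

```bash
cat > h.py <<'E'
import numpy as np,cv2
from scipy.spatial.transform import Rotation as R
from rig import robot
def load(f): return np.load(f"pics/{f}.npz")
def ray(c,u,v):
    M=c["cam_to_world"]; d=M[:3,:3]@np.array([(u-c["cx"])/c["fx"],-(v-c["cy"])/c["fy"],-1]); return M[:3,3],d
def atz(c,u,v,z):
    o,d=ray(c,u,v); return o+d*(z-o[2])/d[2]
def tri(c1,p1,c2,p2):
    o1,d1=ray(c1,*p1);o2,d2=ray(c2,*p2)
    s=np.linalg.lstsq(np.c_[d1,-d2],o2-o1,rcond=None)[0]
    a=o1+s[0]*d1;b=o2+s[1]*d2; return (a+b)/2,np.linalg.norm(a-b)
def dep(c,u,v):
    o,d=ray(c,u,v); return o+d*float(np.median(c["d"][v-1:v+2,u-1:u+2]))
def proj(c,P):
    M=c["cam_to_world"]; q=M[:3,:3].T@(np.asarray(P)-M[:3,3]); return np.array([c["cx"]-c["fx"]*q[0]/q[2], c["cy"]+c["fy"]*q[1]/q[2]])
def snap(n,name):
    p,d=robot.grab_frame(n); c=robot.camera_params(n); np.savez(f"pics/{name}.npz",p=p,d=d,**c); cv2.imwrite(f"pics/{name}.png",p)
def crop(f,u0,v0,u1,v1,k,out):
    cv2.imwrite(f"pics/{out}.png",cv2.resize(load(f)["p"][v0:v1,u0:u1],None,fx=k,fy=k,interpolation=cv2.INTER_CUBIC))
def goal(pos,Rm):
    s=robot.get_state(); R0=R.from_rotvec(s["eef_rot"]); print("dpos",np.round(R0.inv().apply(np.asarray(pos)-s["tool_pos"]),4),"rot",np.round((R0.inv()*Rm).as_rotvec(),4))
E
python3 -c "
from h import *
crop('top0',225,145,465,285,3.3,'ct')
crop('scene0',250,140,440,300,3.7,'cs')
c=load('top0')
for n,u,v in [('longtube',437,210),('shorttube',407,202),('button',319,213),('barL',247,238),('barR',283,238),('lidtop',290,170),('lid',240,220),('panel',335,180),('bar',265,241)]: print(n,dep(c,u,v).round(3))
"
```

```text
longtube [ 0.531 -0.319  0.052]
shorttube [ 0.55  -0.243  0.051]
button [ 0.514 -0.019  0.072]
barL [0.44  0.15  0.125]
barR [0.459 0.076 0.001]
lidtop [0.614 0.055 0.107]
lid [0.484 0.17  0.12 ]
panel [ 0.606 -0.058  0.05 ]
bar [0.434 0.107 0.124]
```

View pics/ct.png

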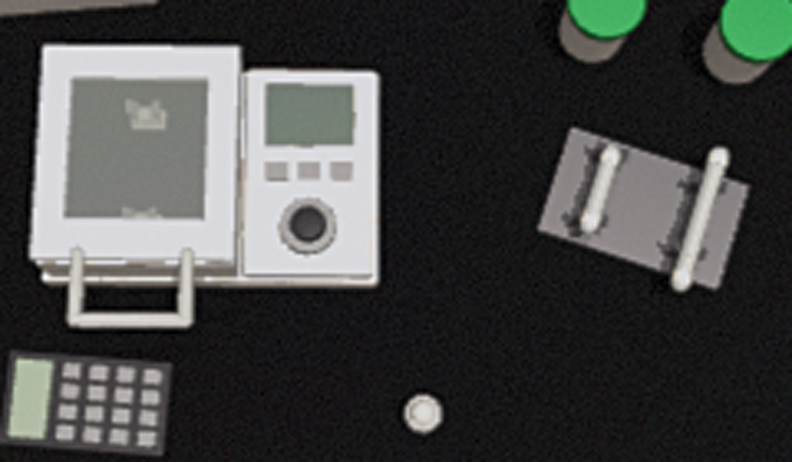

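View pics/cs.png

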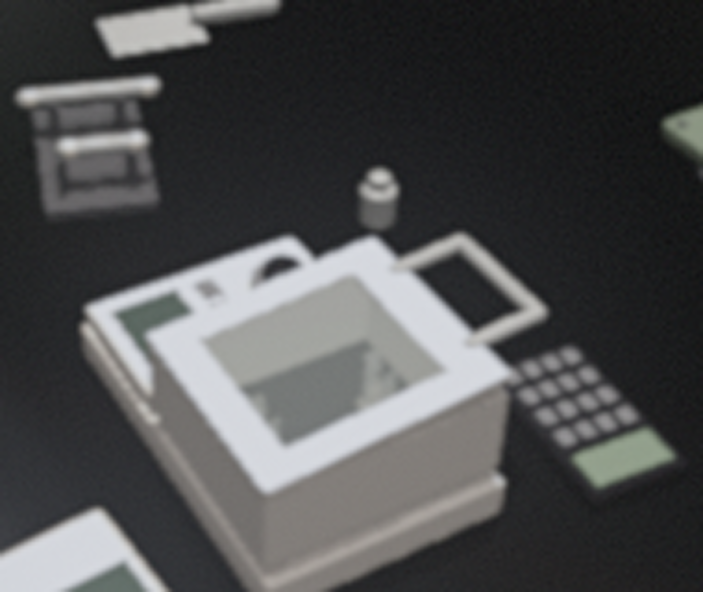

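Crop readings, as crop pixels for top then scene:

| Feature | Top crop | Scene crop |
|---|---|---|
| Bar ends | (75,320), (188,321) | (462,240), (543,310) |
| Long tube | (721,148) to (681,290) | (17,98) to (160,83) |
| Short tube | (611,147) to (590,230) | – |
| Button | (308,223) | – |

The lid is slightly ajar.

```bash
python3 -c "
from h import *
t=load('top0');s=load('scene0')
T=lambda x,y:((x+.5)/3.3-.5+225,(y+.5)/3.3-.5+145)
S=lambda x,y:((x+.5)/3.7-.5+250,(y+.5)/3.7-.5+140)
def t2(n,a,b):
    p,e=tri(t,T(*a),s,S(*b)); print(n,p.round(4),round(e,4)); return p
t2('barR',(188,321),(463,240));t2('barL',(75,321),(543,310))
a=t2('long far',(721,148),(17,98)) ;b=t2('long near',(681,290),(160,83)); print('swap mid',a,b)
t2('long far/2',(721,148),(20,98)); 
t2('short far',(611,147),(60,150));t2('short near',(590,230),(148,138))
t2('button?',(308,223),(278,268))
print('panel edges z50', [atz(t,*T(x,y),.05).round(4) for x,y in((379,73),(379,275),(246,275))])
print('button z.07',[atz(t,*T(308,223),z).round(4) for z in(.06,.07)])
print('lid corners',[dep(t,*map(round,T(x,y))).round(4) for x,y in((48,50),(235,52),(38,252),(230,258))])
c=t; print('button nbh', [dep(c,*map(round,T(308+i,223+j)))[2].round(3) for i in(-6,0,6) for j in(-6,0,6)], 'collar',[dep(c,*map(round,T(308+i,223)))[2].round(3) for i in(-25,25)])
# bar depth
for x in range(80,190,15): print(dep(c,*map(round,T(x,321))).round(3))
"
```

```text
barR [0.4316 0.0689 0.1202] 0.0025
barL [0.4298 0.1505 0.1218] 0.0029
long far [ 0.5871 -0.3384  0.045 ] 0.0008
long near [ 0.4729 -0.3037  0.0455] 0.0014
swap mid [ 0.58709206 -0.33843335  0.04495677] [ 0.47286219 -0.30365834  0.04551376]
long far/2 [ 0.5859 -0.3377  0.0454] 0.0016
short far [ 0.5855 -0.2516  0.0452] 0.0008
short near [ 0.5179 -0.2336  0.0461] 0.0027
button? [ 0.5176 -0.0167  0.0674] 0.0027
panel edges z50 [array([ 0.6414, -0.0688,  0.05  ]), array([ 0.4801, -0.071 ,  0.05  ]), array([0.4782, 0.0313, 0.05  ])]
button z.07 [array([ 0.5179, -0.0157,  0.06  ]), array([ 0.516 , -0.0159,  0.07  ])]
lid corners [array([0.6381, 0.1835, 0.1062]), array([0.6414, 0.0413, 0.1041]), array([0.4812, 0.1798, 0.1198]), array([0.4794, 0.0402, 0.1174])]
button nbh [np.float64(0.073), np.float64(0.071), np.float64(0.072), np.float64(0.072), np.float64(0.071), np.float64(0.071), np.float64(0.072), np.float64(0.071), np.float64(0.07)] collar [np.float64(0.06), np.float64(0.062)]
[0.43  0.145 0.127]
[0.431 0.136 0.123]
[0.431 0.124 0.124]
[0.431 0.112 0.126]
[0.431 0.102 0.126]
[0.431 0.09  0.126]
[0.431 0.081 0.125]
[0.432 0.069 0.125]
```

```bash
cat >> h.py <<'E'
def down(yaw): # tool down, tool y (closing line) along world angle yaw
    y=np.array([np.cos(yaw),np.sin(yaw),0]); z=np.array([0,0,-1.]); return R.from_matrix(np.c_[np.cross(y,z),y,z])
E
python3 -c "
from h import *
print(load('top0')['p'].shape)
goal([.431,.110,.19],down(.013))
goal([.431,.110,.19],down(.013+np.pi))"
```

```text
(400, 640, 3)
dpos [-0.3435 -0.2916  0.0149] rot [-1.900e-03  8.000e-04  1.119e+00]
dpos [-0.3435 -0.2916  0.0149] rot [-1.0000e-03 -2.1000e-03 -2.0226e+00]
```
Rows each is full pose target; per-row clamp. "what a row does not reach only later rows make up". So I can type the final pose repeatedly. Nice.

The rows are not in the units I measure in: shifts go in cm and turns go in units of 0.05 rad. I convert before sending: -0.3435 m is -34.35, -0.2916 m is -29.16, 1.119 rad is 22.38.

```bash
echo '{"moves": [[-34.35,-29.16,1.5,0,0,22.38],[-34.35,-29.16,1.5,0,0,22.38],[-34.35,-29.16,1.5,0,0,22.38],[-34.35,-29.16,1.5,0,0,22.38],[-34.35,-29.16,1.5,0,0,22.38],[-34.35,-29.16,1.5,0,0,22.38],[-34.35,-29.16,1.5,0,0,22.38],[-34.35,-29.16,1.5,0,0,22.38],[-34.35,-29.16,1.5,0,0,22.38],[-34.35,-29.16,1.5,0,0,22.38]]}' > next.json && python3 inch.py next.json 0.034 10; python3 -c "
from h import *
goal([.431,.110,.102],down(.013))"
```

```text
t: 1.1
tool_pos: [0.4332, 0.1055, 0.1902]
eef_rot: [2.215, 2.225, -0.002]
wrist_force: [-0.4, 0.5, -0.7]
width: 0.0341
finger_force: 0.0
dpos [ 0.0047 -0.0022  0.0882] rot [ 0.0004  0.0021 -0.0084]
```

To row units: 0.088 m is 8.8, 0.07 m is 7.

```bash
echo '{"moves": [[0,0,4,0,0,0],[0,0,7,0,0,0],[0,0,8.8,0,0,0],[0,0,8.8,0,0,0],[0,0,8.8,0,0,0]]}' > next.json && python3 inch.py next.json; echo '{"moves": [[0,0,0,0,0,0],[0,0,0,0,0,0],[0,0,0,0,0,0],[0,0,0,0,0,0]]}' > next.json && python3 inch.py next.json 0 10
```

```text
t: 1.6
tool_pos: [0.431, 0.1112, 0.1025]
eef_rot: [-2.206, -2.236, 0.001]
wrist_force: [0.5, 0.2, -0.2]
width: 0.034
finger_force: 0.0
t: 2.0
tool_pos: [0.4326, 0.1108, 0.1034]
eef_rot: [2.206, 2.234, 0.004]
wrist_force: [1.8, 1.1, -0.4]
width: 0.0096
finger_force: 10.0
```

```bash
python3 -c "
import numpy as np
e0=.1017
for e in np.linspace(e0,1.785,15)[1:]: print(round(.207*(np.cos(e0)-np.cos(e)),3),round(-.207*(np.sin(e)-np.sin(e0)),3))"
```

```text
0.004 -0.025
0.011 -0.048
0.021 -0.071
0.033 -0.093
0.048 -0.113
0.065 -0.131
0.084 -0.147
0.105 -0.16
0.128 -0.171
0.151 -0.179
0.176 -0.184
0.2 -0.186
0.225 -0.185
0.25 -0.181
```

To row units: -0.131 m is -13.1, -0.113 m is -11.3.

```bash
echo '{"moves": [[0,0.4,-2.5,0,0,0],[0,1.1,-4.8,0,0,0],[0,2.1,-7.1,0,0,0],[0,3.3,-9.3,0,0,0],[0,4.8,-11.3,0,0,0],[0,6.5,-13.1,0,0,0],[0,6.5,-13.1,0,0,0]]}' > next.json && python3 inch.py next.json
```

```text
t: 2.7
tool_pos: [0.4981, 0.1114, 0.2369]
eef_rot: [2.206, 2.234, 0.003]
wrist_force: [-5.4, -0.4, 5.1]
width: 0.0097
finger_force: 10.0
```

To row units: 0.185 m is 18.5, 0.16 m is 16.

```bash
echo '{"moves": [[0,1.9,-1.6,0,0,0],[0,4,-2.9,0,0,0],[0,6.3,-4,0,0,0],[0,8.6,-4.8,0,0,0],[0,11.1,-5.3,0,0,0],[0,13.5,-5.5,0,0,0],[0,16,-5.4,0,0,0],[0,18.5,-5,0,0,0],[0,18.5,-5,0,0,0]]}' > next.json && python3 inch.py next.json
```

```text
t: 3.6
tool_pos: [0.6844, 0.1132, 0.2833]
eef_rot: [2.206, 2.233, 0.003]
wrist_force: [2.1, -1.0, 3.0]
width: 0.0095
finger_force: 10.0
```

To row units: -0.1 m is -10, -0.05 m is -5.

```bash
echo '{"moves": [[0,0,0,0,0,0],[0,0,0,0,0,0],[0,0,-5,0,0,0],[0,-5,-5,0,0,0],[0,-10,-5,0,0,0]]}' > next.json && python3 inch.py next.json 0.04; python3 -c "
from h import *
print(robot.get_state()['joint_positions'].round(2))
goal([.530,-.321,.15],down(np.radians(73.04)))
goal([.530,-.321,.15],down(np.radians(73.04-180)))"
```

```text
t: 4.1
tool_pos: [0.5815, 0.1127, 0.335]
eef_rot: [2.206, 2.234, 0.004]
wrist_force: [-0.5, 0.1, 0.0]
width: 0.0396
finger_force: 0.0
[0.05 0.18 1.32 0.   1.65 0.03]
dpos [-0.433  -0.0576  0.1846] rot [ 0.0028  0.0016 -1.2619]
dpos [-0.433  -0.0576  0.1846] rot [ 1.7000e-03 -3.1000e-03  1.8797e+00]
```

```bash
echo '{"moves": [[-43.3,-5.8,10,0,0,37.6],[-43.3,-5.8,10,0,0,37.6],[-43.3,-5.8,10,0,0,37.6],[-43.3,-5.8,10,0,0,37.6],[-43.3,-5.8,10,0,0,37.6],[-43.3,-5.8,10,0,0,37.6],[-43.3,-5.8,10,0,0,37.6],[-43.3,-5.8,10,0,0,37.6],[-43.3,-5.8,10,0,0,37.6],[-43.3,-5.8,10,0,0,37.6]]}' > next.json && python3 inch.py next.json 0.04 40; python3 -c "
from h import *
snap('top','top1');snap('scene','scene1')
crop('top1',225,110,345,260,4,'ct1')
crop('scene1',270,120,410,310,3.1,'cs1')
a,b=[cv2.imread(f'pics/{n}.png') for n in('ct1','cs1')]
b=cv2.resize(b,(434,589)); h=600
o=np.zeros((600,800,3),np.uint8)
print(a.shape,b.shape)
a=load('top1')['p'][120:260,228:318]; a=cv2.resize(a,None,fx=4,fy=4,interpolation=2); o[:560,:360]=a
b=load('scene1')['p'][170:310,285:393]; b=cv2.resize(b,None,fx=4,fy=4,interpolation=2); o[:560,368:800]=b
cv2.imwrite('pics/both1.png',o)
print(robot.get_state()['joint_positions'].round(2),robot.get_state()['tool_pos'])"
```

```text
t: 5.1
tool_pos: [0.5256, -0.3253, 0.2308]
eef_rot: [-3.139, -0.112, 0.006]
wrist_force: [-0.5, 0.9, -0.2]
width: 0.0399
finger_force: 0.0
(600, 480, 3) (589, 434, 3)
[-0.69  0.28  1.4   0.    1.47  0.8 ] [ 0.52742071 -0.32153808  0.23248971]
```

View pics/both1.png

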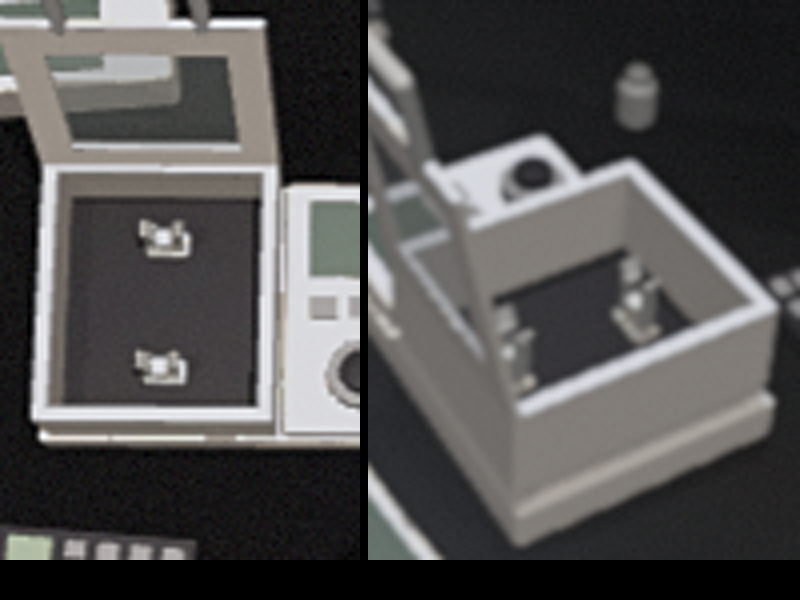

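The lid stands wide open. In the left half (top view) the bay rim corners are at (33,421), (272,422), (275,167) and (45,166), with the clip saddles at (160,368) and (162,239). In the right half (scene) the near saddle is at (636,300), the button top at (535,173), and the rim's front corners at (775,308) and (632,162).

```bash
python3 -c "
from h import *
t=load('top1');s=load('scene1')
T=lambda x,y:((x+.5)/4-.5+228,(y+.5)/4-.5+120)
S=lambda x,y:((x-368+.5)/4-.5+285,(y+.5)/4-.5+170)
cs=np.array([atz(t,*T(*p),.1) for p in((33,421),(272,422),(275,167),(45,166))]);print(cs.round(4),cs.mean(0).round(4))
print('saddles z63',[atz(t,*T(*p),.063).round(4) for p in((160,368),(162,239))])
for n,a,b in(('saddle',(160,368),(636,300)),('button',(351,374),(535,173)),('FL',(33,421),(775,308)),('FR',(272,422),(632,162))):
  p,e=tri(t,T(*a),s,S(*b));print(n,p.round(4),round(e,4))
# predicted pixels for candidate
yaw=.013;cx,cy=.558,.112
for x,y,z in((-83,73,100),(-83,-73,100),(83,-73,100),(83,73,100),(-42,0,63),(42,0,63),(-42,5,76),(-42,-5,76)):
  P=[cx+(x*np.cos(yaw)-y*np.sin(yaw))/1e3,cy+(x*np.sin(yaw)+y*np.cos(yaw))/1e3,z/1e3]
  a=proj(t,P);b=proj(s,P);print((x,y,z),((a-[228,120]+.5)*4).round(0),((b-[285,170]+.5)*4+[368,0]).round(0))
"
```

```text
[[0.475  0.1833 0.1   ]
 [0.4771 0.0373 0.1   ]
 [0.6391 0.0405 0.1   ]
 [0.637  0.1848 0.1   ]] [0.5571 0.1115 0.1   ]
saddles z63 [array([0.5165, 0.1117, 0.063 ]), array([0.6007, 0.114 , 0.063 ])]
saddle [0.5176 0.1112 0.0615] 0.002
button [ 0.5156 -0.0106  0.0682] 0.0041
FL [0.4758 0.1832 0.0978] 0.0013
FR [0.4775 0.0375 0.0976] 0.0001
(-83, 73, 100) [ 32. 423.] [780. 306.]
(-83, -73, 100) [271. 424.] [635. 159.]
(83, -73, 100) [276. 163.] [391. 247.]
(83, 73, 100) [ 44. 162.] [518. 416.]
(-42, 0, 63) [161. 369.] [641. 298.]
(42, 0, 63) [165. 241.] [516. 349.]
(-42, 5, 76) [150. 365.] [647. 287.]
(-42, -5, 76) [166. 365.] [637. 277.]
```

```bash
echo '{"moves": [[0,0,0,0,0,6],[0,0,0,0,0,6]]}' > next.json && python3 inch.py next.json; python3 -c "
from h import *
s=robot.get_state();print(s['tool_pos'],s['joint_positions'].round(2))
goal([.530,-.321,.1],down(np.radians(73.04-180)))"
```

```text
t: 5.4
tool_pos: [0.5289, -0.3196, 0.2339]
eef_rot: [-3.123, 0.34, -0.0]
wrist_force: [0.4, -0.4, -0.2]
width: 0.04
finger_force: 0.0
[ 0.52888496 -0.31961062  0.23389939] [-0.68  0.28  1.4   0.    1.47  1.1 ]
dpos [0.0014 0.0012 0.1339] rot [-0.0005 -0.0001  0.0788]
```

```bash
echo '{"moves": [[0.1,0.1,5,0,0,1.6],[0.1,0.1,10,0,0,1.6],[0.1,0.1,13,0,0,1.6],[0.1,0.1,16,0,0,1.6],[0.1,0.1,16,0,0,1.6]]}' > next.json && python3 inch.py next.json; python3 -c "
from h import *
s=robot.get_state();print(s['tool_pos'],s['joint_positions'].round(2))
goal([.530,-.321,.026],down(np.radians(73.04-180)))"
```

```text
t: 5.9
tool_pos: [0.5264, -0.3178, 0.0688]
eef_rot: [-3.103, 0.455, 0.014]
wrist_force: [-1.0, 0.8, -0.1]
width: 0.0401
finger_force: 0.0
[ 0.52637851 -0.31781618  0.06876244] [-0.68  0.43  1.55  0.    1.17  1.18]
dpos [0.0048 0.0022 0.0427] rot [-0.0044  0.0099  0.0046]
```

```bash
echo '{"moves": [[0,0,0,0,0,0],[0,0,0,0,0,0]]}' > next.json && python3 inch.py next.json; python3 -c "
from h import *
goal([.530,-.321,.026],down(np.radians(73.04-180)))"
```

```text
t: 6.1
tool_pos: [0.5315, -0.3229, 0.0763]
eef_rot: [3.105, -0.46, 0.006]
wrist_force: [-0.5, 0.4, 0.2]
width: 0.0403
finger_force: 0.0
dpos [-0.0022 -0.0015  0.0503] rot [ 0.0016 -0.0042  0.0018]
```

```bash
echo '{"moves": [[0,0,2,0,0,0],[0,0,3.6,0,0,0],[0,0,4.8,0,0,0],[0,0,4.8,0,0,0],[0,0,4.8,0,0,0]]}' > next.json && python3 inch.py next.json; echo '{"moves": [[0,0,0,0,0,0],[0,0,0,0,0,0],[0,0,0,0,0,0],[0,0,0,0,0,0],[0,0,0,0,0,0]]}' > next.json && python3 inch.py next.json 0 40;  python3 -c "
from h import *
goal([.530,-.321,.026],down(np.radians(73.04-180)))"
```

```text
t: 6.6
tool_pos: [0.5298, -0.3224, 0.0254]
eef_rot: [-3.107, 0.463, 0.0]
wrist_force: [-0.3, 0.5, 0.1]
width: 0.04
finger_force: 0.0
t: 7.1
tool_pos: [0.531, -0.3198, 0.0261]
eef_rot: [-3.103, 0.464, -0.002]
wrist_force: [2.7, 6.2, 4.0]
width: 0.0131
finger_force: 40.0
dpos [-0.0007  0.0014  0.0001] rot [-0.0047 -0.0008 -0.0009]
```

To row units: -0.165 m is -16.5, -0.13 m is -13.

```bash
echo '{"moves": [[0,0,-3,0,0,0],[0,0,-8,0,0,0],[0,0,-13,0,0,0],[0,0,-16.5,0,0,0],[0,0,-16.5,0,0,0],[0,0,-16.5,0,0,0]]}' > next.json && python3 inch.py next.json; python3 -c "
from h import *
print(robot.get_state()['wrist_force'],robot.get_state()['width'])
goal([.5585,.112,.19],down(.015-np.pi/2))"
```

```text
t: 7.7
tool_pos: [0.5302, -0.3227, 0.1916]
eef_rot: [3.106, -0.463, 0.003]
wrist_force: [0.9, 0.4, -1.3]
width: 0.013
finger_force: 40.0
[ 0.90342812  0.41397588 -1.29625959] 0.012963679109086019
dpos [-0.0998 -0.4241  0.001 ] rot [ 0.0014 -0.002  -0.3112]
```

```bash
echo '{"moves": [[-1,-4,0,0,0,-0.8],[-2,-8.5,0,0,0,-2],[-3,-13,0,0,0,-3],[-4.1,-17.5,0,0,0,-4],[-5.2,-22,0,0,0,-5],[-6.4,-27,0,0,0,-6.22],[-7.5,-32,0,0,0,-6.22],[-8.8,-37,0,0,0,-6.22],[-9.6,-40.5,0,0,0,-6.22],[-10,-42.4,0,0,0,-6.22]]}' > next.json && python3 inch.py next.json; echo '{"moves": [[0,0,0,0,0,0],[0,0,0,0,0,0],[0,0,0,0,0,0]]}' > next.json && python3 inch.py next.json; python3 -c "
from h import *
print(robot.get_state()['wrist_force'],robot.get_state()['width'])
goal([.5585,.112,.19],down(.015-np.pi/2))
snap('top','top2');snap('scene','scene2')
o=np.zeros((600,800,3),np.uint8)
a=load('top2')['p'][120:260,228:318]; o[:560,:360]=cv2.resize(a,None,fx=4,fy=4,interpolation=2)
b=load('scene2')['p'][150:290,285:393]; o[:560,368:800]=cv2.resize(b,None,fx=4,fy=4,interpolation=2)
cv2.imwrite('pics/both2.png',o)"
```

```text
t: 8.7
tool_pos: [0.5554, 0.1158, 0.1873]
eef_rot: [-3.141, -0.029, 0.009]
wrist_force: [1.2, -1.3, -0.7]
width: 0.0129
finger_force: 40.0
t: 9.0
tool_pos: [0.557, 0.1112, 0.189]
eef_rot: [3.141, 0.021, -0.004]
wrist_force: [0.1, 0.1, 0.5]
width: 0.013
finger_force: 40.0
[0.13619059 0.11944306 0.45992333] 0.012980765871516774
dpos [ 0.0015 -0.0008 -0.001 ] rot [ 0.0006  0.0027 -0.0014]
```

View pics/both2.png

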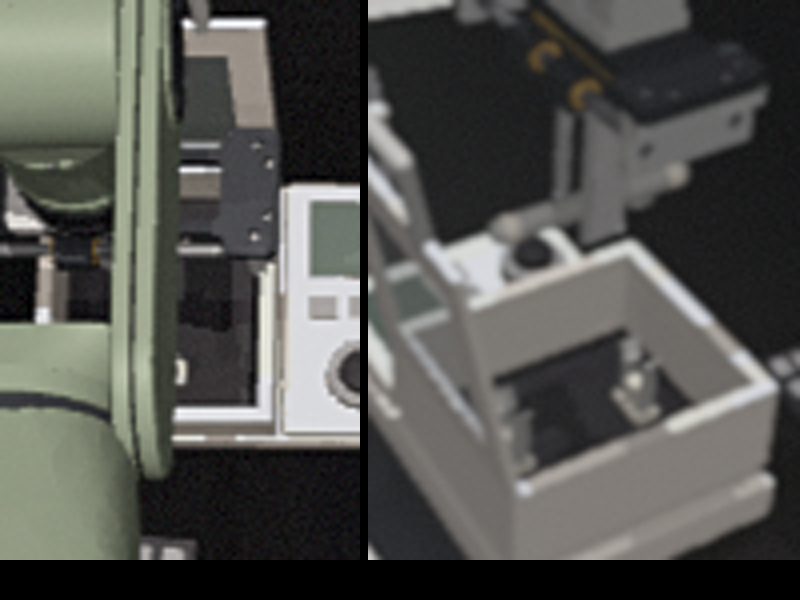

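```bash
python3 -c "
from h import *
s=load('scene2');st=robot.get_state()['tool_pos']
for d in(-.06,.06): print(((proj(s,[st[0]+d,st[1]+.015*d,st[2]+.019])-[285,150]+.5)*4+[368,0]).round(0))"
echo '{"moves": [[0.1,0,3,0,0,0],[0.1,0,6,0,0,0],[0.1,0,9,0,0,0],[0.1,0,10.5,0,0,0],[0.1,0,11.4,0,0,0],[0.1,0,11.4,0,0,0],[0.1,0,11.4,0,0,0],[0.1,0,11.4,0,0,0]]}' > next.json && python3 inch.py next.json; python3 -c "
from h import *
goal([.5585,.112,.051],down(.015-np.pi/2))"
```

```text
[685. 168.]
[488. 236.]
t: 9.9
tool_pos: [0.5604, 0.1124, 0.0782]
eef_rot: [-3.141, -0.023, -0.005]
wrist_force: [-0.1, 0.2, -1.1]
width: 0.0129
finger_force: 40.0
dpos [-0.002   0.0004  0.0272] rot [-0.0001 -0.0034 -0.0003]
```

```bash
echo '{"moves": [[-0.1,0,0.8,0,0,0],[-0.1,0,1.4,0,0,0],[-0.1,0,2,0,0,0],[-0.1,0,2.4,0,0,0],[-0.1,0,2.7,0,0,0],[-0.1,0,2.7,0,0,0],[-0.1,0,2.7,0,0,0]]}' > next.json && python3 inch.py next.json; python3 -c "
from h import *
goal([.5585,.112,.051],down(.015-np.pi/2))"
```

```text
t: 10.6
tool_pos: [0.5583, 0.1123, 0.0509]
eef_rot: [3.141, 0.023, 0.001]
wrist_force: [-2.9, -0.5, 9.5]
width: 0.0132
finger_force: 40.0
dpos [ 0.0001  0.0003 -0.0001] rot [ 0.0003 -0.0007 -0.    ]
```

```bash
echo '{"moves": [[0,0,0.2,0,0,0],[0,0,0.4,0,0,0],[0,0,0.4,0,0,0],[0,0,0.4,0,0,0]]}' > next.json && python3 inch.py next.json; python3 -c "
from h import *
goal([.5585,.112,.051],down(.015-np.pi/2)); print(robot.get_state()['torque'])"
```

```text
t: 11.0
tool_pos: [0.5585, 0.1123, 0.0506]
eef_rot: [3.141, 0.024, 0.001]
wrist_force: [-11.9, -2.4, 29.3]
width: 0.0127
finger_force: 40.0
dpos [-0.      0.0003 -0.0004] rot [ 0.0007 -0.0004  0.0004]
[-0.35788223  2.3066281   0.01451114]
```

```bash
echo '{"moves": [[0,0,-0.3,0,0,0],[0,0,-0.3,0,0,0],[0,0,-0.3,0,0,0]]}' > next.json && python3 inch.py next.json; echo '{"moves": [[0,0,0,0,0,0],[0,0,0,0,0,0],[0,0,0,0,0,0],[0,0,-2,0,0,0],[0,0,-6,0,0,0],[0,0,-11,0,0,0],[0,0,-16,0,0,0],[0,5,-20,0,0,0],[0,10,-22,0,0,0],[0,15,-22,0,0,0]]}' > next.json && python3 inch.py next.json 0.04; echo '{"moves": [[0,5,0,0,0,0],[0,10,0,0,0,0],[0,13,0,0,0,0],[0,13,0,0,0,0]]}' > next.json && python3 inch.py next.json; python3 -c "
from h import *
snap('top','top3');snap('scene','scene3')
o=np.zeros((600,800,3),np.uint8)
a=load('top3')['p'][120:260,258:348]; o[:560,:360]=cv2.resize(a,None,fx=4,fy=4,interpolation=2)
b=load('scene3')['p'][170:310,285:393]; o[:560,368:800]=cv2.resize(b,None,fx=4,fy=4,interpolation=2)
cv2.imwrite('pics/both3.png',o);print(robot.get_state()['joint_positions'].round(2))"
```

```text
t: 11.3
tool_pos: [0.5584, 0.1123, 0.0508]
eef_rot: [3.141, 0.024, 0.001]
wrist_force: [-4.3, -0.8, 14.2]
width: 0.0131
finger_force: 40.0
t: 12.3
tool_pos: [0.5615, -0.0223, 0.2701]
eef_rot: [3.141, 0.027, 0.01]
wrist_force: [1.0, -0.7, 0.2]
width: 0.0399
finger_force: 0.0
t: 12.7
tool_pos: [0.5612, -0.1555, 0.2654]
eef_rot: [3.141, 0.014, -0.003]
wrist_force: [-0.2, 0.3, -0.1]
width: 0.0397
finger_force: 0.0
[-0.41  0.18  1.45  0.    1.52  1.14]
```

View pics/both3.png

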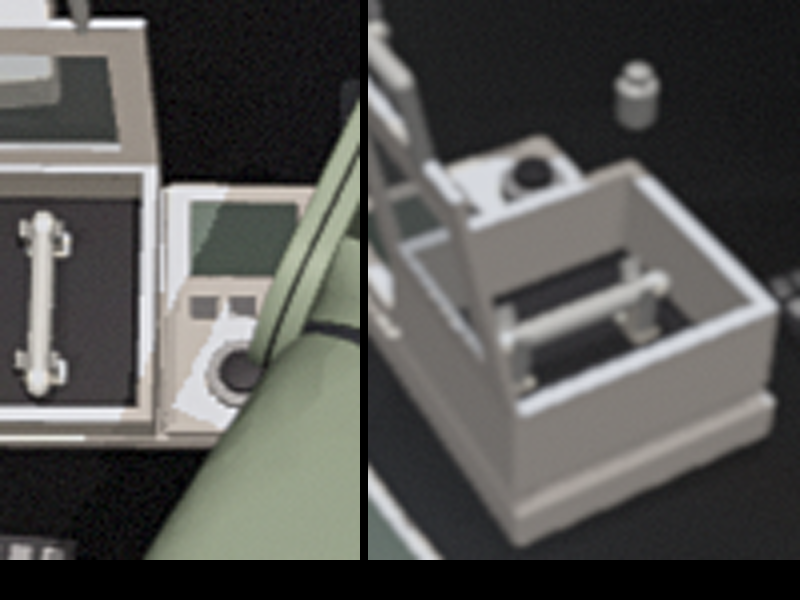

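The tube lies in both clips: in the top view its ends are at about (37,392) and (43,213), and in the scene the near end is at (664,283). I'll check its height.

```bash
python3 -c "
from h import *
t=load('top3');s=load('scene3')
T=lambda x,y:((x+.5)/4-.5+258,(y+.5)/4-.5+120)
S=lambda x,y:((x-368+.5)/4-.5+285,(y+.5)/4-.5+170)
p,e=tri(t,T(37,390),s,S(665,283));print(p.round(4),e)
print([atz(t,*T(*q),.07).round(4) for q in((37,395),(43,211))])
for d in(-.06,0,.06):
  P=[.5585+d,.112+.015*d,.07]; print(((proj(t,P)-[258,120]+.5)*4).round(0),((proj(s,P)-[285,170]+.5)*4+[368,0]).round(0))
# depth along the tube
for q in((38,380),(39,350),(40,300),(41,260),(42,225)): print(dep(t,*map(round,T(*q))).round(3))
goal([.682,.1125,.34],down(.013))
goal([.515,-.016,.12],down(.015-np.pi/2))
"
```

```text
[0.5008 0.1126 0.0691] 0.001199738136330509
[array([0.4979, 0.1119, 0.07  ]), array([0.6174, 0.1133, 0.07  ])]
[ 39. 395.] [666. 279.]
[ 42. 301.] [579. 314.]
[ 44. 210.] [487. 351.]
[0.505 0.111 0.079]
[0.526 0.112 0.076]
[0.556 0.111 0.078]
[0.582 0.112 0.077]
[0.606 0.113 0.077]
dpos [ 0.124  -0.2626 -0.0741] rot [-0.0023 -0.     -1.5705]
dpos [-0.0443 -0.136   0.1459] rot [-0.0015  0.0015 -0.0017]
```

To row units: -0.094 m is -9.4, -0.263 m is -26.3, -0.45 rad is -9.

```bash
echo '{"moves": [[0,0,-5,0,0,-3],[0,0,-9.4,0,0,-6],[2,-4,-9.4,0,0,-9],[4,-9,-9.4,0,0,-12],[6,-13,-9.4,0,0,-15],[8,-17,-9.4,0,0,-18],[10,-21,-9.4,0,0,-21],[12,-24.5,-9.4,0,0,-24],[12.4,-26.3,-9.4,0,0,-27],[12.4,-26.3,-9.4,0,0,-30]]}' > next.json && python3 inch.py next.json 0.036 10; echo '{"moves": [[0,0,0,0,0,-1.4],[0,0,0,0,0,-1.4],[0,0,0,0,0,-1.4]]}' > next.json && python3 inch.py next.json; python3 -c "
from h import *
goal([.6845,.1125,.283],down(.013));print(robot.get_state()['joint_positions'].round(2))
snap('top','top4');snap('scene','scene4')"
```

```text
t: 13.8
tool_pos: [0.6812, 0.1194, 0.3593]
eef_rot: [-2.266, -2.172, 0.001]
wrist_force: [-0.8, -0.5, -0.8]
width: 0.0361
finger_force: 0.0
t: 14.1
tool_pos: [0.6813, 0.1149, 0.3604]
eef_rot: [-2.205, -2.237, 0.0]
wrist_force: [-0.0, 0.4, -0.3]
width: 0.0358
finger_force: 0.0
dpos [-0.0024  0.0032  0.0774] rot [-0.0006 -0.0003  0.0014]
[0.04 0.4  0.98 0.   1.76 0.03]
```

```bash
echo '{"moves": [[-0.2,0.3,2,0,0,0],[-0.2,0.3,4.5,0,0,0],[-0.2,0.3,6.5,0,0,0],[-0.2,0.3,7.7,0,0,0],[-0.2,0.3,7.7,0,0,0],[-0.2,0.3,7.7,0,0,0]]}' > next.json && python3 inch.py next.json; echo '{"moves": [[0,0,0,0,0,0],[0,0,0,0,0,0],[0,0,0,0,0,0],[0,0,0,0,0,0]]}' > next.json && python3 inch.py next.json 0 10; python3 -c "
import numpy as np
r=.207;e0=1.795
for e in np.linspace(e0,.01,15)[1:]: print(round(r*(np.cos(e0)-np.cos(e)),3),round(-r*(np.sin(e)-np.sin(e0)),3))"
```

```text
t: 14.8
tool_pos: [0.6852, 0.1112, 0.2844]
eef_rot: [2.206, 2.236, 0.001]
wrist_force: [0.8, 0.2, 0.0]
width: 0.036
finger_force: 0.0
t: 15.2
tool_pos: [0.685, 0.1113, 0.2844]
eef_rot: [2.206, 2.237, 0.001]
wrist_force: [-0.6, -0.6, 2.0]
width: 0.0094
finger_force: 10.0
-0.026 -0.004
-0.052 -0.005
-0.079 -0.003
-0.104 0.003
-0.129 0.012
-0.153 0.024
-0.174 0.039
-0.194 0.057
-0.211 0.077
-0.226 0.099
-0.237 0.123
-0.246 0.148
-0.251 0.173
-0.253 0.2
```

```bash
echo '{"moves": [[0,-2.6,-0.4,0,0,0],[0,-5.2,-0.5,0,0,0],[0,-7.9,-0.3,0,0,0],[0,-10.4,0.3,0,0,0],[0,-12.9,1.2,0,0,0],[0,-15.3,2.4,0,0,0],[0,-17.4,3.9,0,0,0],[0,-17.4,3.9,0,0,0]]}' > next.json && python3 inch.py next.json
```

```text
t: 16.0
tool_pos: [0.5068, 0.1091, 0.2429]
eef_rot: [-2.202, -2.234, 0.007]
wrist_force: [-4.9, 0.6, 2.6]
width: 0.0093
finger_force: 10.0
```

To row units: 0.163 m is 16.3, 0.161 m is 16.1.

```bash
echo '{"moves": [[0,-2,1.8,0,0,0],[0,-3.7,3.8,0,0,0],[0,-5.2,6,0,0,0],[0,-6.3,8.4,0,0,0],[0,-7.2,10.9,0,0,0],[0,-7.7,13.4,0,0,0],[0,-7.9,15,0,0,0],[0,-7.9,16.1,0,0,0],[0,-7.9,16.3,0,0,0],[0,-7.9,16.3,0,0,0]]}' > next.json && python3 inch.py next.json
```

```text
t: 17.0
tool_pos: [0.4317, 0.108, 0.0818]
eef_rot: [-2.205, -2.235, 0.002]
wrist_force: [-4.0, 2.1, 1.1]
width: 0.0092
finger_force: 10.0
```

```bash
echo '{"moves": [[0,0,0.2,0,0,0],[0,0,0.4,0,0,0],[0,0,0.4,0,0,0],[0,0,0.4,0,0,0]]}' > next.json && python3 inch.py next.json
```

```text
t: 17.4
tool_pos: [0.4318, 0.1078, 0.0794]
eef_rot: [-2.205, -2.236, 0.003]
wrist_force: [-9.1, -0.1, 12.9]
width: 0.0091
finger_force: 10.0
```

To row units: -0.06 m is -6, -0.03 m is -3.

```bash
echo '{"moves": [[0,0,-0.3,0,0,0],[0,0,-0.3,0,0,0],[0,0,-3,0,0,0],[0,0,-6,0,0,0],[0,0,-6,0,0,0]]}' > next.json && python3 inch.py next.json 0.034; echo '{"moves": [[0,0,0,0,0,0],[0,0,0,0,0,0],[0,0,0,0,0,0],[0,0,0,0,0,0]]}' > next.json && python3 inch.py next.json 0 10; python3 -c "
from h import *
goal([.431,.11,.108],down(.013))"
```

```text
t: 17.9
tool_pos: [0.4367, 0.1078, 0.1421]
eef_rot: [2.201, 2.231, 0.012]
wrist_force: [1.5, -0.1, 0.7]
width: 0.0342
finger_force: 0.0
t: 18.3
tool_pos: [0.4311, 0.1077, 0.1365]
eef_rot: [-2.205, -2.236, 0.003]
wrist_force: [0.2, 0.3, -0.2]
width: 0.0056
finger_force: 0.0
dpos [0.0023 0.     0.0285] rot [-0.0023  0.0001  0.0009]
```

```bash
echo '{"moves": [[0.2,0,1.5,0,0,0],[0.2,0,2.4,0,0,0],[0.2,0,2.9,0,0,0],[0.2,0,3.2,0,0,0],[0.2,0,3.2,0,0,0],[0.2,0,3.2,0,0,0]]}' > next.json && python3 inch.py next.json 0
```

```text
t: 18.9
tool_pos: [0.4308, 0.1097, 0.108]
eef_rot: [-2.204, -2.236, 0.005]
wrist_force: [-9.8, -0.4, 20.4]
width: 0.0007
finger_force: 10.1
```

To row units: -0.06 m is -6, -0.126 m is -12.6.

```bash
echo '{"moves": [[0,0,-3,0,0,0],[0,0,-6,0,0,0],[-3,2,-6,0,0,0],[-7,5,-6,0,0,0],[-11,8.5,-6,0,0,0],[-12.6,8.5,-6,0,0,0],[-12.6,8.5,-6,0,0,0],[-12.6,8.5,-6,0,0,0]]}' > next.json && python3 inch.py next.json; python3 -c "
from h import *
goal([.516,-.0155,.07],down(.013))"
```

```text
t: 19.7
tool_pos: [0.5181, -0.0149, 0.165]
eef_rot: [-2.206, -2.235, 0.001]
wrist_force: [-0.3, 0.4, -0.1]
width: 0.0004
finger_force: 0.0
dpos [-0.0006 -0.002   0.0951] rot [-0.0014 -0.0008 -0.0001]
```

To row units: 0.07 m is 7, 0.09 m is 9.

```bash
echo '{"moves": [[0,-0.2,4,0,0,0],[0,-0.2,7,0,0,0],[0,-0.2,8.5,0,0,0],[0,-0.2,9,0,0,0],[0,-0.2,9,0,0,0]]}' > next.json && python3 inch.py next.json; echo '{"moves": [[0,0,0.5,0,0,0],[0,0,0.9,0,0,0],[0,0,1.2,0,0,0],[0,0,1.4,0,0,0],[0,0,1.4,0,0,0],[0,0,1.4,0,0,0]]}' > next.json && python3 inch.py next.json
```

```text
t: 20.2
tool_pos: [0.5157, -0.0139, 0.0752]
eef_rot: [-2.203, -2.237, 0.001]
wrist_force: [0.2, -0.7, 1.0]
width: 0.0005
finger_force: 0.0
t: 20.8
tool_pos: [0.5183, -0.0148, 0.0659]
eef_rot: [2.204, 2.236, 0.003]
wrist_force: [-7.0, 3.1, 21.3]
width: 0.0003
finger_force: 10.9
```

```bash
echo '{"moves": [[0,0,-3,0,0,0],[0,0,-7,0,0,0],[0,0,-12,0,0,0],[-4,-3,-16,0,0,0],[-8,-7,-16,0,0,0],[-13,-11,-16,0,0,0],[-17,-13,-16,0,0,0],[-17,-13,-16,0,0,0],[-17,-13,-16,0,0,0]]}' > next.json && python3 inch.py next.json; python3 -c "
from h import *
snap('top','top5');snap('scene','scene5')
o=np.zeros((600,800,3),np.uint8)
t=load('top5')['p'];s=load('scene5')['p']
a=t[120:300,130:480]; o[:360,:700]=cv2.resize(a,None,fx=2,fy=2)
b=s[130:350,200:440]; o[360:,:262]=cv2.resize(b,(262,240)); b=s[190:300,290:400]; o[360:,300:540]=cv2.resize(b,(240,240),interpolation=2)
cv2.imwrite('pics/fin.png',o)
c=load('top5')
for u,v in((240,220),(290,220),(240,165)): print(dep(c,u,v).round(3))"
```

```text
t: 21.7
tool_pos: [0.3877, -0.1894, 0.2221]
eef_rot: [2.211, 2.23, -0.001]
wrist_force: [0.5, 0.6, -0.1]
width: 0.0007
finger_force: 0.0
[0.486 0.173 0.105]
[0.488 0.051 0.107]
[0.625 0.18  0.106]
```

View pics/fin.png

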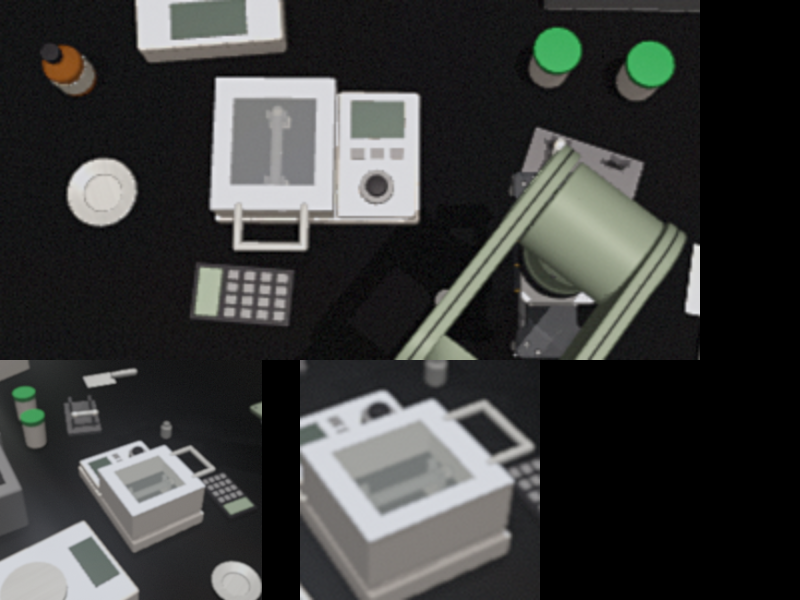

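The lid is flat shut, with its front and back edges at about 0.106 m. The tube shows through the window at (277,145), the short tube is still in the rack, and the bystanders have not moved.

```bash
python3 -c "
from rig import robot
print(robot.hand_in())"
```

```text
the job is handed in; nothing more can be done
None
```

The long tube is seated in both clips, the lid is shut, the test button was pressed right down, and I handed the job in at about 22 s of the 72 s allowed.

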